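# Hold the bag clip open over the recipe card

### The job

Pinch the tails of the larger of the two spring clips parked on the white tub's rim so that it lets go, lift it off, and bring it down squarely over the middle of the recipe card's top edge with its jaws spread wide, one jaw well down on either side of the card and neither touching it. Finish while still holding it squeezed open there: I will slip the shopping list in beside the card before you let go. Leave the tub, the small clip, the card in its stand, the jar and the beaker where they are.

Things in the scene. Friction and masses are not known exactly. Their poses are not given: they have to be found in the camera images.
- clip: the larger of two beechwood spring clips with a steel coil, 30 mm wide, 84 mm tall, parked upright on the tub's rim: jaws down either side of the 4 mm wall, tails up. Origin on its hinge pin, 12 mm above the rim. z up, y along the pin and wall, x across jaws and wall. The frame is the -x jaw arm's: upright as parked, it leans 0.28 rad about y as the clip opens fully
- clip_arm (a joint): its opening angle: -0.1 shut, 0 parked with the lips 4 mm apart, 0.56 at the stop, lips 25 mm apart. The two tails flare from the pin to tips 42 mm above it: 48 mm over their outsides at the tips as parked, 24 mm and parallel (46 mm high) at the stop. Squeezing takes about 6 N on each tail to begin, 9 to 14 N to hold at the stop; the spring shuts it. The clip weighs 42 g
- clip_lip_a (a point): middle of the gripping face at the lower end of the larger clip's -x jaw, 38 mm below the pin; the jaw ends 4 mm lower. Between pin and lips the jaws are hollow
- clip_lip_b (a point): the same on its +x jaw
- tub: white rectangular food tub, 160 (x) by 240 (y) by 75 mm high, walls 4 mm, potatoes up to 51 mm high in it; loose, 0.7 kg. Origin under its centre. The clips hang on its -x wall, which faces the robot (mid-plane at x = -78 mm), one near y = +60 mm and one near -60 mm, either way round
- small_clip: the smaller clip, same make at 0.62 times the size: 19 mm wide, 52 mm tall, on the same wall about 120 mm from the larger one; leave it. Origin on its hinge pin, axes as the larger clip's
- card_stand: recipe card, a white 3 mm board 150 mm wide, standing upright in a wooden block 60 by 120 by 28 mm; loose, 0.6 kg. Origin under the block's centre, x through the card's thickness, y along the card, z up; top edge of the card at z = 135 mm
- card_edge (a point): middle of the card's top edge; axes as card_stand
- jar: glass jar with white lid, 68 mm across, 95 mm tall, between tub and card; leave it. Origin under its centre
- beaker: clear plastic beaker, 72 mm across, 100 mm tall, between tub and card; leave it. Origin under its centre

How it is judged:
By the outcome, as a careful person would: the job done as asked, in the order asked, and still so for the second after the job is handed in, while the arm keeps its last pose, push and grip.
It also fails if it takes over 38 s, if anything falls off the work surface, if the arm or the gripper's body presses on something with over 40 N, if the wrist force passes 120 N, or if a joint passes its speed limit or range.

### The arm

A 6-joint arm with a two-finger parallel gripper is mounted at the origin on the work surface. World frame = base frame: x ahead of the robot, y to its left, z up, the work surface at z = 0. Lengths are in m, angles in rad, forces in N, time in s.
With the tool pointing down it reaches from about 0.3 to 0.875 m from the base axis. Payload 6.4 kg.
Tool frame: the origin (TCP) lies on the centre line of the jaws, within the pads' length; the fingertips stand 25 mm ahead of it and the grasp point (between the pads) lies 6 mm ahead of it; z points along the fingers, y is the line along which they close (so a half turn about z gives the same grasp; the last joint's range is limited). The gripper opens to 88 mm and grips with 3 to 60 N. Pads are 18 mm wide; open, the fingers measure 123 mm over their backs; the gripper's body (75 mm by 187 mm) begins 45 mm behind the grasp point.
Start: joints at [-1.497, 0.181, 1.607, -0, 1.354, -0.206], TCP at [0.159, -0.553, 0.264] pointing down, gripper open.
Joint ranges: [-2.99, 2.99], [-0.89, 2.07], [0.3, 2.58], [-1.14, 4.28], [0, 2.63], [-3.12, 3.12]. Speed limits (rad/s): [2.57, 2.57, 3.01, 3.14, 3.14, 3.14].

### API

Orientations are given as [roll, pitch, yaw] about the fixed x, y, z axes, in that order (R = Rz(yaw) Ry(pitch) Rx(roll)).
In Python, from station import bot gives the robot as it stands.
- The arm moves only by the tool step_hand, called as a command line: name --argument value ..., lists and objects as JSON in quotes. Schema: {"type":"object","properties":{"offsets":{"type":"array","items":{"type":"object","properties":{"trans":{"type":"array","items":{"type":"number"},"minItems":3,"maxItems":3},"rot":{"type":"array","items":{"type":"number"},"minItems":3,"maxItems":3}},"additionalProperties":false},"minItems":1,"maxItems":20},"jaw":{"type":"number"},"only":{"type":"string"},"quiet":{"type":"boolean"},"lines":{"type":"string"}},"required":["offsets"],"additionalProperties":false}. offsets is a list of rows, 1 to 20 of them, each an object with the fields trans (a list: dx, dy, dz in shares of 0.2 m (1.0 is 0.2 m)), rot (a list: a rotation vector rx, ry, rz in fractions of the full range, 1 being 2 pi rad); a field left out counts as zero; each row shifts and turns the commanded pose from where the row before left it, along the tool's axes as they then stand; what a row does not reach is not made up. A row lasts 1/12 s, in which the tool goes at most 0.0417 m and 0.125 rad, less where a joint would pass 70% of its speed; a pose out of reach is approached as far as the arm can. jaw is the opening from 0.0 (shut) to 1.0 (fully open), set as the call begins (left out keeps the last). The fingers move at their own pace and stop on an object; the grip force is fixed at half the most. Time passes only in rows, so rows that do not move let the fingers close. The tool returns the time, the measured TCP pose, the force, the opening and the grip force at its end. only (a regular expression) keeps the lines of the reply that match it, lines (a string "A,B") keeps lines A to B, and quiet returns only ok. No shift or turn number may pass 1 either way. Input that does not fit is refused with a message, and nothing moves.
- bot.state(): the state, without advancing time (a new reading comes with each control period).
- bot.read_camera(name): name is "scene" or "top"; returns a dict with "pixels" (480x640x3 uint8, blue, green, red), "range_z" (480x640 float32, m along the optical axis (not along the pixel's ray), 0 where there is no reading), "mtx" (3x3 intrinsics, pixels), "k1" (the pictures are not rectified: a ray, as slopes to the right and down, at radius r is drawn at 1 + k1 r^2 times it, then the intrinsics apply), "position" and "rotation" of the camera in the world. Camera axes: x right, y down, z forward; pixel columns grow to the right and rows downward; lengths in m; the calibration is good to about 2 mm. A picture is of the moment at which its call begins.
- bot.sign_off(): hands the job in; it is judged then, once.
The state is a dict: "clock": time; "joint_positions": joint angles; "dq": joint speeds; "effort": joint torques, N m; "tcp_pos": TCP position; "ee_rot": TCP orientation; "contact_force": force on the tool from outside, world axes, zero at the start; "torque": the same for the moment, N m; "grip_width": opening from 0.0 (shut) to 1.0 (fully open); "grasp_force": force on a finger pad.
Only numpy, scipy, OpenCV 4.12 (cv2) and the standard library are available. Lean on these libraries where they do the work, as an engineer would, in place of code of your own. Each camera call takes 0.05 s, during which the arm holds its last target. There are 200 camera calls.

## Working session

There is one attempt and no reset: what is moved stays moved. The work goes in short steps, Python scripts to look and compute and a tool call to move; the robot and the scene stay as the last step left them, time stands still between calls to the robot, and variables do not carry over. Pictures are saved under pics/ and viewed, at most 10 in all, crops included, and the job is handed in when it is done.

```bash
ls; mkdir -p pics
```

Run:
```python
from station import bot
import cv2,numpy as np,pickle
d={n:bot.read_camera(n) for n in("scene","top")}
pickle.dump(d,open("v0.pkl","wb"))
for n,c in d.items():
    cv2.imwrite(f"pics/{n}0.png",c["pixels"]); print(n,c["mtx"].tolist(),c["k1"],c["position"],np.round(c["rotation"],4).tolist())
print(bot.state())
```

```text
pics
scene [[541.8945029054911, 0.0, 321.4529381204082], [0.0, 541.8945029054911, 234.35139689153243], [0.0, 0.0, 1.0]] -0.050500614301393826 [1.12671327 0.67481526 0.68731405] [-2.1434, -0.0213, 2.4956]
top [[575.182175080357, 0.0, 317.28229312086245], [0.0, 575.182175080357, 242.7535248798338], [0.0, 0.0, 1.0]] -0.16152496029504101 [ 0.41146445 -0.03985225  1.09866114] [-2.9792, 0.0279, -1.5507]
{'clock': 0.1, 'joint_positions': array([-1.49734632e+00,  1.81442237e-01,  1.60785761e+00, -8.58753366e-06,
        1.35380986e+00, -2.06275059e-01]), 'dq': array([ 0.00022803, -0.00202927, -0.00429134,  0.00044161,  0.0018476 ,
       -0.00116366]), 'effort': array([ 1.13859445e-03, -4.34819663e+01, -3.42696011e+01,  7.04034674e-02,
        3.40542721e-02, -3.51693450e-05]), 'tcp_pos': array([ 0.158749  , -0.55221007,  0.26293835]), 'ee_rot': array([-3.14010605e+00, -3.02509563e-04,  2.79726698e-01]), 'contact_force': array([0.17362553, 0.27312576, 0.33739221]), 'torque': array([ 0.00806958, -0.01594736, -0.01963436]), 'grasp_force': 0.0, 'grip_width': 1.003105903633012}
```

View pics/scene0.png

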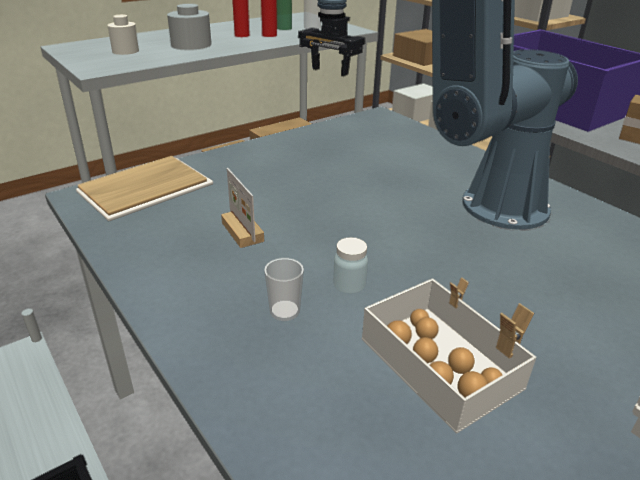

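View pics/top0.png

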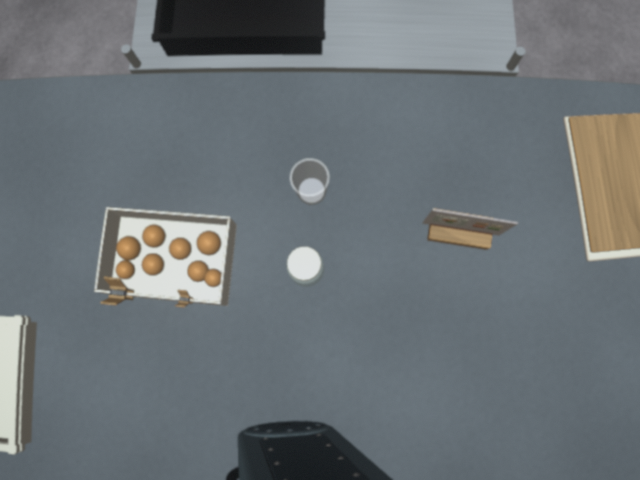

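The scene view shows the large clip at (515,330), the small clip at (458,292), the jar at (350,265), the beaker at (285,290) and the card at (240,205). In the top view the large clip is at (117,291), the small clip at (185,297), the jar at (304,265), the beaker at (310,180) and the card edge at about (470,217).

Create h.py:
```python
import numpy as np,cv2,pickle
from scipy.spatial.transform import Rotation as R
def rot(c): return R.from_euler("xyz",c["rotation"]).as_matrix()
def rays(c,uv):
    n=cv2.undistortPoints(np.float64(uv).reshape(-1,1,2),c["mtx"],np.array([c["k1"],0,0,0,0.]))[:,0]
    return np.c_[n,np.ones(len(n))]@rot(c).T
def cloud(c):
    v,u=np.mgrid[:480,:640]; d=rays(c,np.c_[u.ravel(),v.ravel()])
    P=c["position"]+d*c["range_z"].reshape(-1,1); P[c["range_z"].ravel()==0]=np.nan
    return P.reshape(480,640,3)
def onplane(c,uv,z):
    d=rays(c,uv); return c["position"]+d*((z-c["position"][2])/d[:,2])[:,None]
```

Run:
```python
from h import *
d=pickle.load(open("v0.pkl","rb"))
np.set_printoptions(precision=4,suppress=True)
for n,c in d.items():
    P=cloud(c); hsv=cv2.cvtColor(c["pixels"],cv2.COLOR_BGR2HSV)
    wood=(hsv[...,1]>70)&(hsv[...,0]<25)&(hsv[...,0]>5)
    X,Y,Z=P[...,0],P[...,1],P[...,2]
    print(n,"table z",np.nanmedian(Z[(abs(Z)<.02)]))
    tub=(X>.2)&(X<.65)&(Y>.1)&(Y<.5)
    rim=tub&(Z>.067)&(Z<.08)&~wood
    r=cv2.minAreaRect(np.float32(P[rim][:,:2])); print("rim",r,np.nanmedian(Z[rim]),rim.sum())
    cl=(tub&wood&(Z>.08)).astype(np.uint8)
    k,l,s,ce=cv2.connectedComponentsWithStats(cl)
    for i in range(1,k):
        if s[i,4]>8:
            Q=P[l==i];print("clip",s[i],Q.mean(0),Q.min(0),Q.max(0))
    card=(X>.3)&(X<.7)&(Y<-.15)&(Y>-.5)&(Z>.05)&(Z<.2)
    Q=P[card];print("card",len(Q),Q[:,2].max(),cv2.fitLine(np.float32(Q[:,:2]),cv2.DIST_HUBER,0,.01,.01).ravel(),Q.min(0),Q.max(0))
    T=Q[Q[:,2]>.125]; print("top",len(T),T.mean(0),T.min(0),T.max(0))
    m=(Y<.1)&(Y>-.15)&(X>.35)&(X<.75)&(Z>.09)&(Z<.12)
    for a in((.35,.56),(.56,.75)):
        Q=P[m&(X>a[0])&(X<a[1])]
        if len(Q):print("jar/beaker",len(Q),np.nanmedian(Q,0),Q.min(0),Q.max(0))
    x=c["pixels"][250:330,80:210] if n=="top" else c["pixels"][260:400,400:560]
    cv2.imwrite(f"pics/{n}c.png",cv2.resize(x,None,fx=5,fy=5,interpolation=2) )
a=cv2.imread("pics/topc.png");b=cv2.imread("pics/scenec.png")
a=cv2.resize(a,(400,246));b=cv2.resize(b,(400,350));cv2.imwrite("pics/cc.png",np.vstack([a,b]))
```

```text
scene table z 0.0005703672140264793
rim ((0.5520283579826355, 0.2782275080680847), (0.24210667610168457, 0.17010298371315002), 86.4935531616211) 0.07311762602078564 1829
clip [450 278  18  21 208] [0.4719 0.2294 0.0961] [0.4583 0.2179 0.0803] [0.4889 0.2382 0.1102]
clip [500 304  34  40 745] [0.4799 0.353  0.1083] [0.4574 0.3348 0.0803] [0.5075 0.3675 0.1311]
card 845 0.1383053585252505 [ 0.1351  0.9908  0.6229 -0.2734] [ 0.6088 -0.3583  0.0502] [ 0.6341 -0.2032  0.1383]
top 147 [ 0.6223 -0.2741  0.1319] [ 0.6088 -0.3558  0.1251] [ 0.6337 -0.2051  0.1383]
jar/beaker 384 [0.5386 0.0181 0.0953] [ 0.51   -0.0143  0.09  ] [0.5596 0.0447 0.0984]
jar/beaker 534 [0.6888 0.0122 0.0967] [ 0.5601 -0.0271  0.09  ] [0.7309 0.045  0.1032]
top table z 0.0007436815757171367
rim ((0.5519617795944214, 0.27914977073669434), (0.2414855659008026, 0.16589456796646118), 86.09593963623047) 0.07456862710694023 1138
clip [104 276  23  14 167] [0.4946 0.3501 0.1089] [0.4855 0.3347 0.0888] [0.5054 0.3639 0.1323]
clip [179 291  10   7  44] [0.4801 0.226  0.0969] [0.4749 0.2201 0.0827] [0.4842 0.2342 0.1114]
clip [102 295  26  10 149] [0.466  0.3493 0.1083] [0.4565 0.3356 0.0816] [0.4744 0.3646 0.1319]
clip [177 301  12   6  44] [0.4629 0.2282 0.0954] [0.4577 0.2198 0.0863] [0.4676 0.2361 0.1102]
card 1013 0.14075200448142755 [ 0.1473  0.9891  0.6185 -0.2785] [ 0.6065 -0.3546  0.0501] [ 0.6332 -0.2051  0.1408]
top 271 [ 0.6181 -0.2821  0.1334] [ 0.6067 -0.3545  0.125 ] [ 0.6313 -0.2053  0.1408]
jar/beaker 799 [0.5369 0.0142 0.0957] [ 0.5103 -0.0143  0.0905] [0.5599 0.0428 0.1007]
jar/beaker 432 [0.6849 0.011  0.0992] [ 0.56   -0.0274  0.0901] [0.7288 0.0431 0.1054]
```

View pics/cc.png

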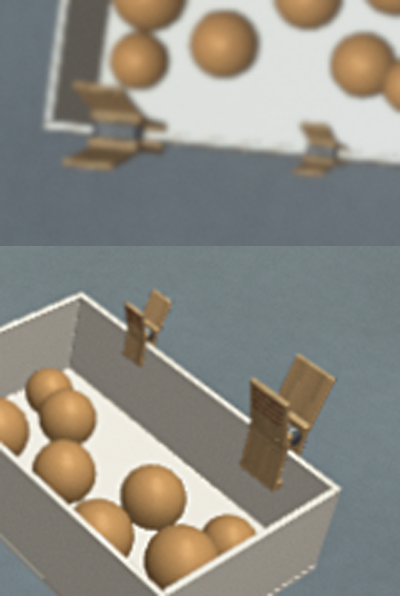

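The crop shows the large clip upright on the near wall next to the tub's corner, tails up and symmetric about the wall, with the small clip untouched. Next I refine its axes and the card's, and turn the tool above the start.

The manual's scale: shifts go in shares of 0.2 m and turns go in shares of 2 pi rad. Converting my numbers, 0.026 m is 0.13, 0.02 m is 0.1, -0.1225 rad is -0.0195.

step_hand --offsets '[{"rot":[0,0,-0.0195]},{"rot":[0,0,-0.0195]},{"rot":[0,0,-0.0195]},{"rot":[0,0,-0.0195]},{"rot":[0,0,-0.0195]},{"rot":[0,0,-0.0195]},{"rot":[0,0,-0.0195]},{"rot":[0,0,-0.0195]},{"rot":[0,0,-0.0195]},{"rot":[0,0,-0.0195]},{"trans":[0.1,0.13,0]},{"trans":[0.1,0.13,0]},{"trans":[0.1,0.13,0]},{"trans":[0.1,0.13,0]},{"trans":[0.1,0.13,0]},{"trans":[0.1,0.13,0]},{"trans":[0.1,0.13,0]},{"trans":[0.1,0.13,0]},{"trans":[0.1,0.13,0]},{"trans":[0.1,0.13,0]}]' --jaw 1.0

```text
clock: 1.77
tcp_pos: [0.4325, -0.3689, 0.2634]
ee_rot: [-3.141, -0.0, 1.505]
contact_force: [0.2, -0.5, 1.1]
grip_width: 0.998
grasp_force: 0.0
```

Run:
```python
from h import *
d=pickle.load(open("v0.pkl","rb")); np.set_printoptions(precision=4,suppress=True)
t=-.066; ex=np.array([np.cos(t),np.sin(t)]);ey=np.array([-ex[1],ex[0]])
for n,c in d.items():
    P=cloud(c); hsv=cv2.cvtColor(c["pixels"],cv2.COLOR_BGR2HSV)
    wood=(hsv[...,1]>70)&(hsv[...,0]<25)&(hsv[...,0]>5)
    o=np.array([.48,.35]); L=np.dstack([(P[...,:2]-o)@ex,(P[...,:2]-o)@ey,P[...,2]])
    m=wood&(abs(L[...,0])<.04)&(abs(L[...,1])<.03)
    for z0,z1 in((.085,.1),(.1,.11),(.11,.12),(.12,.135)):
        Q=L[m&(L[...,2]>z0)&(L[...,2]<z1)]
        A=Q[Q[:,0]<0];B=Q[Q[:,0]>0]
        print(n,z0,[(len(q),q[:,:2].mean(0),np.percentile(q[:,0],[5,95]),np.percentile(q[:,1],[3,97])) for q in(A,B) if len(q)])
    # wall rim line near clip
    X,Y,Z=P[...,0],P[...,1],P[...,2]
    q=L[(Z>.069)&(Z<.08)&(abs(L[...,0])<.02)&(L[...,1]>-.22)&(L[...,1]<.06)&~wood]
    print("rim",len(q),np.polyfit(q[:,1],q[:,0],1),np.percentile(q[:,0],[5,50,95]))
    T=P[(X>.58)&(X<.66)&(Y<-.18)&(Y>-.38)&(Z>.1)&(Z<.15)]
    u=np.array([-np.sin(-.142),np.cos(-.142)]); s=T[:,:2]@u; w=T[:,:2]@np.array([u[1],-u[0]])
    print("card s",np.percentile(s,[1,99]),s.min(),s.max(),"n",np.percentile(w,[5,50,95]),"zmax",np.percentile(T[:,2],98))
    cs=np.percentile(s,[1,99]).mean();print("centre",cs*u+np.median(w)*np.array([u[1],-u[0]]))
```

```text
scene 0.085 [(88, array([-0.0089,  0.0073]), array([-0.0131, -0.0043]), array([-0.0089,  0.0157])), (100, array([0.0127, 0.0037]), array([0.0071, 0.0162]), array([-0.0119,  0.0156]))]
scene 0.1 [(102, array([-0.0131,  0.0025]), array([-0.0162, -0.0104]), array([-0.0126,  0.0154])), (61, array([0.0171, 0.002 ]), array([0.0149, 0.0191]), array([-0.0116,  0.0154]))]
scene 0.11 [(110, array([-0.0161,  0.0015]), array([-0.0186, -0.0133]), array([-0.0122,  0.0154])), (57, array([0.02  , 0.0021]), array([0.0183, 0.0227]), array([-0.0136,  0.0156]))]
scene 0.12 [(104, array([-0.019 ,  0.0022]), array([-0.0213, -0.0164]), array([-0.0117,  0.0153])), (82, array([0.0228, 0.0019]), array([0.0209, 0.025 ]), array([-0.0119,  0.0151]))]
rim 472 [0.0013 0.0025] [-0.0019  0.0017  0.0126]
card s [-0.2655 -0.1135] -0.2684056983500386 -0.1123521575380805 n [0.6531 0.6553 0.6565] zmax 0.1368499210100701
centre [ 0.6218 -0.2804]
top 0.085 [(56, array([-0.0087, -0.
[... 177 characters left out ...]
 -0.0011]), array([-0.0149, -0.0117]), array([-0.0125,  0.0107])), (26, array([0.014 , 0.0014]), array([0.0126, 0.0153]), array([-0.0094,  0.0126]))]
top 0.11 [(23, array([-0.0166, -0.0011]), array([-0.0183, -0.015 ]), array([-0.0136,  0.0117])), (29, array([0.0169, 0.0002]), array([0.0155, 0.0186]), array([-0.0119,  0.0135]))]
top 0.12 [(42, array([-0.0206, -0.0011]), array([-0.0228, -0.0183]), array([-0.0127,  0.0121])), (48, array([0.0206, 0.0029]), array([0.0179, 0.0232]), array([-0.0117,  0.0143]))]
rim 287 [0.0083 0.0027] [-0.0024  0.0004  0.0154]
card s [-0.2637 -0.1149] -0.26505862293047133 -0.11424139386717262 n [0.6502 0.6512 0.6534] zmax 0.1380293291084336
centre [ 0.6178 -0.2796]
```

In the tool's units: 0.041 m is 0.205, 0.04 m is 0.2.

step_hand --offsets '[{"trans":[0.2,0,0]},{"trans":[0.2,0,0]},{"trans":[0.2,0,0]},{"trans":[0.2,0,0]},{"trans":[0.2,0,0]},{"trans":[0.2,0,0]},{"trans":[0.2,0,0]},{"trans":[0.2,0,0]},{"trans":[0.2,0,0]},{"trans":[0.2,0,0]},{"trans":[0.2,0,0]},{"trans":[0.2,0,0]},{"trans":[0.2,0,0]},{"trans":[0.2,0,0]},{"trans":[0.2,0,0]},{"trans":[0.2,0,0]},{"trans":[0.2,0,0]},{"trans":[0.205,0,0]},{},{}]'

```text
clock: 3.43
tcp_pos: [0.4781, 0.351, 0.2626]
ee_rot: [-3.14, 0.001, 1.509]
contact_force: [0.2, 0.0, 0.1]
grip_width: 0.997
grasp_force: 0.0
```

In the tool's units: 0.03 m is 0.15, 0.002 m is 0.01, 0.004 rad is 0.0006.

step_hand --offsets '[{"trans":[0,0.01,0.1],"rot":[0,0,0.0006]},{"trans":[0,0,0.15]},{"trans":[0,0,0.15]},{"trans":[0,0,0.125]},{"trans":[0,0,0.075]},{"trans":[0,0,0.05]},{"trans":[0,0,0.045]},{},{},{}]'

```text
clock: 4.27
tcp_pos: [0.4818, 0.3492, 0.126]
ee_rot: [3.14, -0.001, 1.501]
contact_force: [0.6, -1.4, -0.4]
grip_width: 1.002
grasp_force: 0.0
```

Run:
```python
from h import *
from station import bot
c=bot.read_camera("scene");cv2.imwrite("pics/a1.png",cv2.resize(c["pixels"][240:400,420:600],None,fx=3.5,fy=3.5,interpolation=2))
```

```text
(no output)
```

View pics/a1.png

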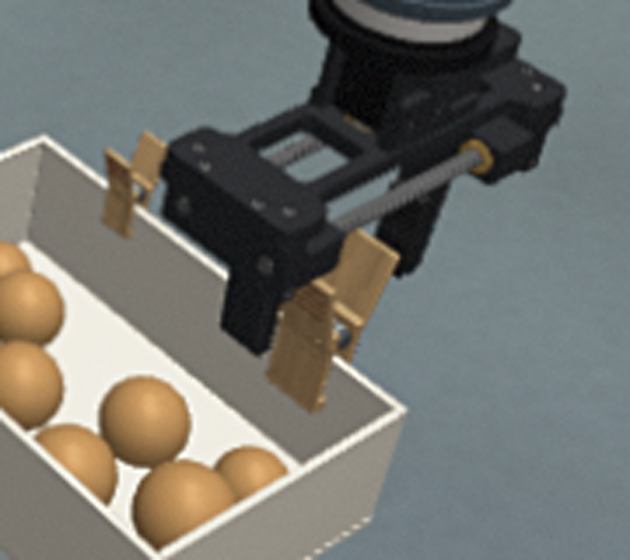

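The fingers straddle the tails with the clip between them and the small clip is clear. TCP has overshot by about 2 mm, so I trim it and close to just wide of the tails to check centring.

In the tool's units: 0.002 m is 0.01, -0.0017 m is -0.0085, -0.004 rad is -0.0006.

step_hand --offsets '[{"trans":[0.01,-0.0085,0.01],"rot":[0,0,-0.0006]},{},{},{},{},{}]' --jaw 0.6

```text
clock: 4.82
tcp_pos: [0.4794, 0.3512, 0.1228]
ee_rot: [3.142, -0.0, 1.505]
contact_force: [0.7, -0.4, 0.1]
grip_width: 0.601
grasp_force: 0.0
```

Run:
```python
from h import *
from station import bot
c=bot.read_camera("scene");cv2.imwrite("pics/a2.png",cv2.resize(c["pixels"][270:370,480:600],None,fx=5,fy=5,interpolation=2))
```

```text
(no output)
```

View pics/a2.png

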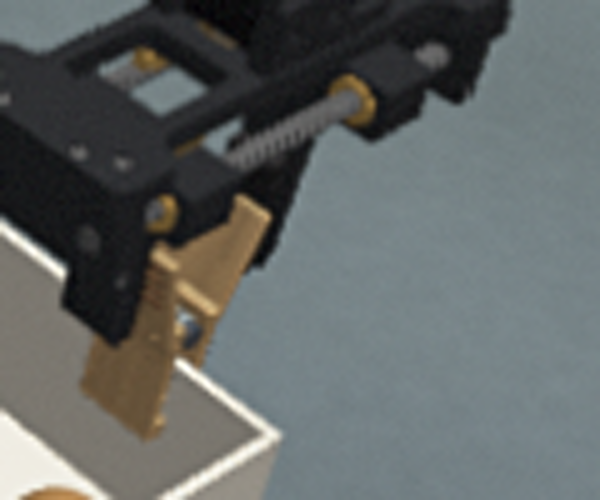

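Both fingers stand just outside the tails, the pads overlap the tail width, and there is no contact yet. Squeezing now.

step_hand --offsets '[{},{},{},{}]' --jaw 0.4

```text
clock: 5.2
tcp_pos: [0.4794, 0.3511, 0.1226]
ee_rot: [-3.141, 0.0, 1.505]
contact_force: [-0.3, 0.5, -1.2]
grip_width: 0.402
grasp_force: 7.1
```

step_hand --offsets '[{},{},{},{},{},{},{},{}]' --jaw 0.0

```text
clock: 5.87
tcp_pos: [0.4794, 0.3512, 0.1227]
ee_rot: [-3.142, 0.0, 1.505]
contact_force: [0.2, 0.7, -1.1]
grip_width: 0.269
grasp_force: 30.0
```

Run:
```python
from h import *
from station import bot
c=bot.read_camera("scene");cv2.imwrite("pics/a3.png",cv2.resize(c["pixels"][270:370,480:600],None,fx=5,fy=5,interpolation=2))
```

```text
(no output)
```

View pics/a3.png

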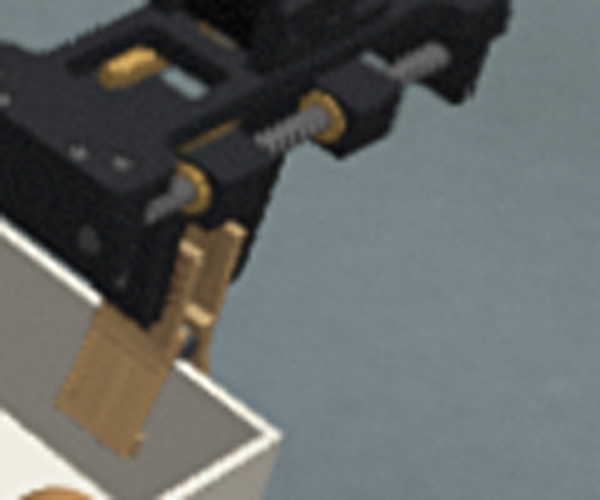

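The clip is fully open (23.7 mm between the pads, 30 N), the tails are parallel and the jaws are spread off the wall. Lifting slowly at first.

In the tool's units: -0.025 m is -0.125, -0.02 m is -0.1.

step_hand --offsets '[{"trans":[0,0,-0.02]},{"trans":[0,0,-0.03]},{"trans":[0,0,-0.05]},{"trans":[0,0,-0.075]},{"trans":[0,0,-0.1]},{"trans":[0,0,-0.1]},{"trans":[0,0,-0.125]},{"trans":[0,0,-0.125]},{"trans":[0,0,-0.075]},{},{},{}]'

```text
clock: 6.92
tcp_pos: [0.4789, 0.3509, 0.2619]
ee_rot: [-3.14, 0.001, 1.505]
contact_force: [0.4, -0.8, -0.4]
grip_width: 0.265
grasp_force: 30.0
```

Run:
```python
from h import *
from station import bot
c=bot.read_camera("scene");cv2.imwrite("pics/a4.png",cv2.resize(c["pixels"][200:400,400:600],None,fx=3,fy=3,interpolation=2))
```

```text
(no output)
```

View pics/a4.png

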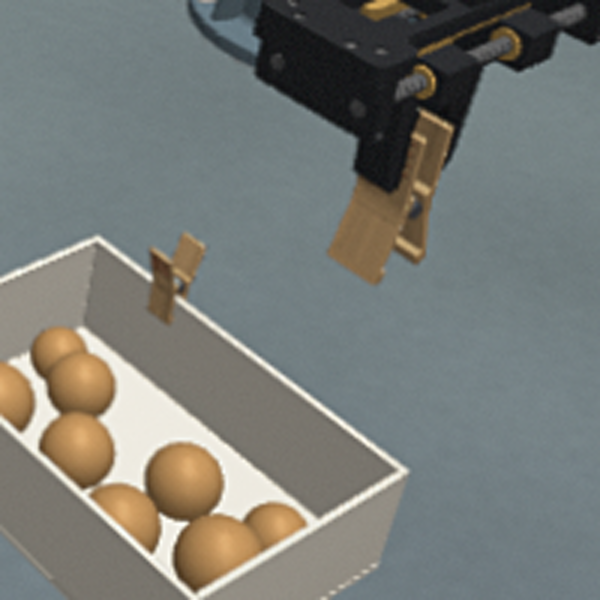

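The clip is lifted off, open and upright, and the tub and small clip are undisturbed. Measuring its place in the gripper, then carrying it over high.

Create m.py:
```python
from h import *
from station import bot
np.set_printoptions(precision=4,suppress=True)
for n in("scene","top"):
    s=bot.state();c=bot.read_camera(n);P=cloud(c);hsv=cv2.cvtColor(c["pixels"],cv2.COLOR_BGR2HSV)
    wood=(hsv[...,1]>70)&(hsv[...,0]<25)&(hsv[...,0]>5)
    L=(P-s["tcp_pos"])@R.from_euler("xyz",s["ee_rot"]).as_matrix()
    m=wood&(abs(L[...,0])<.03)&(abs(L[...,1])<.04)&(L[...,2]>-.02)&(L[...,2]<.1)
    Q=L[m];print(n,len(Q))
    if len(Q)<20: continue
    print(" x",np.percentile(Q[:,0],[2,98])," y",np.percentile(Q[:,1],[2,98])," z",np.percentile(Q[:,2],[1,99]),Q[:,2].max())
    B=Q[Q[:,2]>Q[:,2].max()-.012]
    for q in(B[B[:,1]<0],B[B[:,1]>0]):
        if len(q):print("  jaw end",len(q),q.mean(0),q.min(0),q.max(0))
```

```bash
python3 m.py
```

```text
scene 1068
 x [-0.0131  0.015 ]  y [-0.0148  0.0218]  z [-0.0057  0.0771] 0.0798099423069233
  jaw end 64 [ 0.0082 -0.0131  0.0728] [-0.0002 -0.0194  0.0679] [ 0.0147 -0.0098  0.0782]
  jaw end 117 [0.0006 0.0198 0.0728] [-0.0151  0.0133  0.0679] [0.0147 0.0233 0.0798]
top 403
 x [-0.0157  0.0097]  y [-0.0184  0.0198]  z [-0.0098  0.0742] 0.07590526393505902
  jaw end 34 [-0.0058 -0.017   0.0687] [-0.0152 -0.0192  0.0639] [ 0.0107 -0.0129  0.0757]
  jaw end 26 [-0.0093  0.0173  0.0699] [-0.0156  0.0127  0.0648] [0.0084 0.0214 0.0759]
```

In the tool's units: -0.035 m is -0.175, -0.025 m is -0.125, 0.0762 rad is 0.0121.

step_hand --offsets '[{"trans":[-0.075,0.0225,0]},{"trans":[-0.125,0.035,0]},{"trans":[-0.175,0.051,0]},{"trans":[-0.175,0.051,0]},{"trans":[-0.175,0.051,0]},{"trans":[-0.175,0.051,0]},{"trans":[-0.175,0.051,0]},{"trans":[-0.175,0.051,0]},{"trans":[-0.175,0.051,0]},{"trans":[-0.175,0.051,0]},{"trans":[-0.175,0.051,0]},{"trans":[-0.175,0.051,0]},{"trans":[-0.175,0.051,0]},{"trans":[-0.175,0.051,0]},{"trans":[-0.175,0.051,0]},{"trans":[-0.175,0.051,0]},{"trans":[-0.175,0.051,0]},{"trans":[-0.175,0.051,0]},{"trans":[-0.1,0.035,0]},{"rot":[0,0,0.0121]}]'

```text
clock: 8.73
tcp_pos: [0.6194, -0.2843, 0.2607]
ee_rot: [-3.14, 0.001, 1.424]
contact_force: [-0.7, -0.1, -0.5]
grip_width: 0.271
grasp_force: 30.0
```

step_hand --offsets '[{},{},{},{}]'

```text
clock: 9.07
tcp_pos: [0.6198, -0.2784, 0.2625]
ee_rot: [-3.141, -0.0, 1.431]
contact_force: [0.5, -0.3, 0.2]
grip_width: 0.269
grasp_force: 30.0
```

```bash
python3 m.py
```

Run:
```python
from h import *
from station import bot
# card re-measured (partly hidden), position of its faces and line direction
for n in("scene","top"):
    c=bot.read_camera(n);P=cloud(c);X,Y,Z=P[...,0],P[...,1],P[...,2]
    T=P[(X>.58)&(X<.66)&(Y<-.18)&(Y>-.38)&(Z>.06)&(Z<.142)]
    T=T[abs((T[:,:2]-[.6196,-.28])@[.99,-.1415])<.008]
    l=cv2.fitLine(np.float32(T[:,:2]),cv2.DIST_HUBER,0,.01,.01).ravel();print(n,len(T),l,np.arctan2(-l[0],l[1]))
    if n=="scene":cv2.imwrite("pics/a5.png",cv2.resize(c["pixels"][100:270,190:330],None,fx=3.5,fy=3.5,interpolation=2))
```

```text
scene 459
 x [-0.0129  0.0174]  y [-0.0156  0.0263]  z [-0.0068  0.077 ] 0.0778404625712125
  jaw end 35 [ 0.0063 -0.0128  0.0718] [-0.0131 -0.0173  0.0661] [ 0.0175 -0.0092  0.0778]
  jaw end 41 [0.0058 0.0193 0.0716] [-0.0118  0.0139  0.0662] [0.0183 0.0225 0.0777]
top 0
scene 763 [ 0.13604647  0.99070245  0.6229308  -0.27297834] -0.13646968
top 149 [ 0.17589147  0.9844096   0.62741256 -0.21983401] -0.1768113
```

View pics/a5.png

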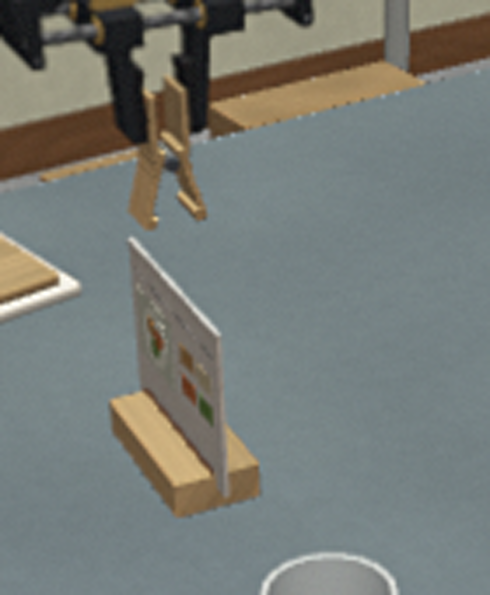

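The clip hangs open about 50 mm above the middle of the card's top edge, with the jaws either side of the card's plane. The measured correction is about −3 mm along the card and +0.5 mm across. Lowering part way, then checking.

In the tool's units: 0.015 m is 0.075, -0.003 m is -0.015.

step_hand --offsets '[{"trans":[-0.015,0.0025,0.05]},{"trans":[0,0,0.075]},{"trans":[0,0,0.05]},{"trans":[0,0,0.03]},{"trans":[0,0,0.02]},{},{},{}]'

```text
clock: 9.93
tcp_pos: [0.6203, -0.2827, 0.2185]
ee_rot: [3.141, 0.0, 1.429]
contact_force: [0.4, 0.6, 0.0]
grip_width: 0.268
grasp_force: 30.0
```

Run:
```python
from h import *
from station import bot
c=bot.read_camera("scene")
cv2.imwrite("pics/a6.png",cv2.resize(c["pixels"][140:220,205:285],None,fx=7,fy=7,interpolation=2))
```

```text
(no output)
```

View pics/a6.png

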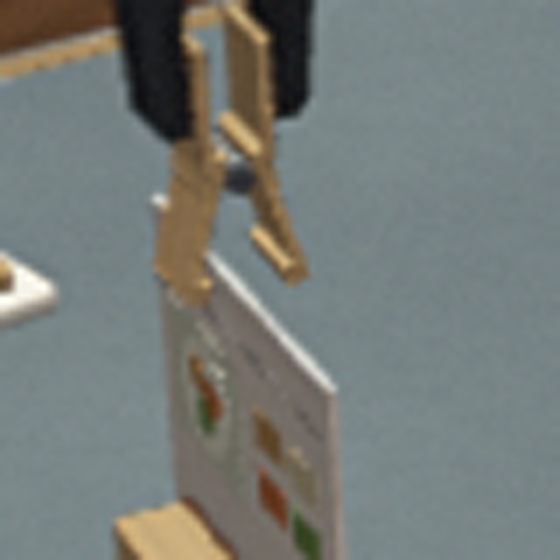

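The jaws have just begun to straddle the card's edge, with clear space on both sides. Lowering the rest of the way.

In the tool's units: 0.008 m is 0.04, 0.006 m is 0.03.

step_hand --offsets '[{"trans":[0.0025,0,0.03]},{"trans":[0,0,0.04]},{"trans":[0,0,0.04]},{"trans":[0,0,0.03]},{"trans":[0,0,0.0175]},{},{},{},{}]'

```text
clock: 10.73
tcp_pos: [0.6203, -0.2822, 0.1867]
ee_rot: [3.141, 0.0, 1.429]
contact_force: [0.3, 0.1, 0.4]
grip_width: 0.271
grasp_force: 30.0
```

```bash
python3 m.py
```

Run:
```python
from h import *
from station import bot
d=pickle.load(open("v0.pkl","rb"))
for n in("scene","top"):
    c=bot.read_camera(n)
    cl=cv2.absdiff(c["pixels"],d[n]["pixels"]).max(2)
    if n=="scene":
        x=cv2.resize(c["pixels"][140:220,205:285],(560,560),interpolation=2);cv2.imwrite("pics/a7.png",x)
        print("stand/jar/beaker/small clip changed px",[(cl[a:b,e:f]>30).sum() for a,b,e,f in((205,250,215,270),(235,320,260,370),(276,308,445,470))])
    P=cloud(c);X,Y,Z=P[...,0],P[...,1],P[...,2]
    T=P[(X>.58)&(X<.66)&(Y<-.18)&(Y>-.38)&(Z>.05)&(Z<.105)];w=T[:,:2]@[.9899,-.1415];s=T[:,:2]@[.1415,.9899]
    print(n,"card n",np.median(w),"s",np.percentile(s,[1,99]))
```

```text
scene 381
 x [-0.0139  0.0185]  y [-0.0129  0.0215]  z [-0.0067  0.0975] 0.09925514733364112
  jaw end 17 [0.0144 0.0017 0.0937] [-0.021   0.0005  0.0876] [0.0293 0.0032 0.0993]
top 0
stand/jar/beaker/small clip changed px [np.int64(0), np.int64(0), np.int64(0)]
scene card n 0.6554230721487515 s [-0.2622162  -0.11290564]
top card n 0.6522546111499445 s [-0.13802802 -0.11426429]
```

View pics/a7.png

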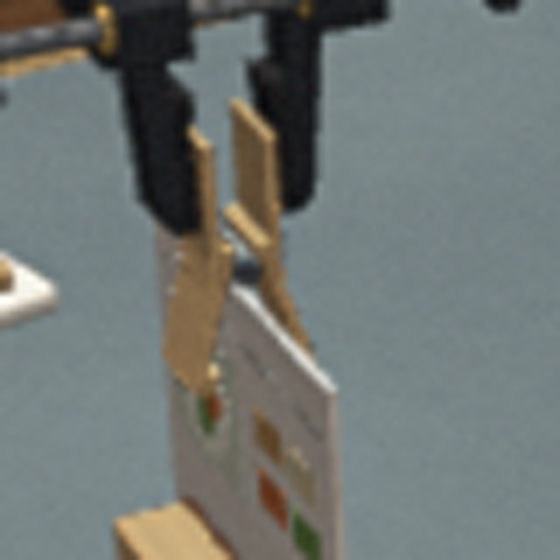

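The jaws straddle the card at its middle, the coil is just clear of the edge, there is no contact force, and the stand, jar, beaker and small clip are unmoved. Handing in while holding.

```bash
python3 -c "
from station import bot
print(bot.sign_off())"
```

```text
the job is handed in; nothing more can be done
None
```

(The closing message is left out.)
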